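Clear the packing waste off the camera cabinet

TASK

Clear the packing waste off the cabinet top into the waste bin: put in the two paperboard pieces that lie among the camera gear, and tip out the small grey scoop tub over the bin so that its two paperboard sticks fall in as well. Then stand the empty tub upright again in the middle of its rubber mat. Leave all the camera gear where it is.

Things in the scene. Friction and masses are not known exactly. Their poses are not given: they have to be found in the camera images.
- bin: open-topped grey plastic waste bin, fixed, 250 (its x) x 210 (its y) x 110 mm high, walls and floor 5 mm thick; origin at the centre of its underside, z up. It stands on the robot's left or right.
- bin_in (a point): centre of the bin's inner floor, 5 mm above the cabinet top; axes as the bin's; the rim is 105 mm above this point
- mat: flat black rubber mat, fixed, 180 (x) x 150 (y) x 4 mm thick, on the other side from the bin; origin at the centre of its underside
- tub: grey plastic scoop tub, loose, 0.15 kg, on the mat, lip roughly away from the robot, sticks inside. Open top, 66 mm wide (y), walls 3 mm. Floor x -45 to +45; back wall at x -45; back and side walls upright, 60 mm high, sides falling to 47 beyond x 45; front wall slopes up from (x 45, z 0) to the pouring lip (x 110, z 45), open above. Origin: underside of floor, centre; z up, x to the lip
- tub_lip (a point): middle of the tub's pouring lip, at x = +110, z = +45 mm in the tub's frame
- stick_a: paperboard packing stick 60 (x) x 24 x 24 mm, 15 g, lying lengthwise in the tub at the start; origin at the centre of its underside
- stick_b: the other paperboard packing stick in the tub, the same size, beside stick_a
- bridge: solid pale paperboard packing block lying among the camera gear, 90 (x) x 44 (y) x 40 mm high, with a notch 30 mm wide and 15 mm high right across the middle of its underside (a bridge shape); origin at the centre of its underside, z up
- angle: paperboard corner-protector offcut lying among the camera gear, L profile 8 mm thick and 90 mm long (x): a flat flange 45 mm deep (y from -22.5 to +22.5) on the cabinet top and an upright flange 50 mm high along its -y edge (middle plane at y = -18.5 mm); origin at the centre of its underside, z up
- step_ring: bystander: steel step-up ring lying flat, 82 mm across, 10 mm high; origin at its centre underneath
- nd_filter: bystander: glass ND filter in a rigid black sleeve lying flat, 90 (x) x 70 (y) x 8 mm; origin at its centre underneath
- blower: bystander: blue blower bulb standing on its foot, 64 mm across, 130 mm high with the nozzle upwards; origin at the centre of the foot

How it is judged (in metres and radians):
On the way:
1. the tub is tipped (more than 57 degrees) with its lip above the bin (angle between tub's own z axis and vertical above 1 rad and x of tub_lip in the frame of bin_in between -0.13 and 0.13 m and y of tub_lip in the frame of bin_in between -0.11 and 0.11 m and height (world z) of tub_lip above 0.03 m), for 0.1 s.
At the end, for the whole second after the job is handed in: Both paperboard pieces and both sticks lie at rest inside the bin, their origins within its walls and below its rim; the tub stands upright (within 6 degrees), at rest on the mat, its origin within 40 mm of the mat's centre (x of bridge in the frame of bin_in between -0.12 and 0.12 m and y of bridge in the frame of bin_in between -0.1 and 0.1 m and z of bridge in the frame of bin_in between -0.01 and 0.105 m and linear speed of each of bridge, angle, stick_a, stick_b below 0.05 m/s and x of angle in the frame of bin_in between -0.12 and 0.12 m and y of angle in the frame of bin_in between -0.1 and 0.1 m and z of angle in the frame of bin_in between -0.01 and 0.105 m and x of stick_a in the frame of bin_in between -0.12 and 0.12 m and y of stick_a in the frame of bin_in between -0.1 and 0.1 m and z of stick_a in the frame of bin_in between -0.01 and 0.105 m and x of stick_b in the frame of bin_in between -0.12 and 0.12 m and y of stick_b in the frame of bin_in between -0.1 and 0.1 m and z of stick_b in the frame of bin_in between -0.01 and 0.105 m and angle between tub's own z axis and vertical below 0.1 rad and horizontal distance between tub and mat below 0.04 m and z of tub in the frame of mat between 0 and 0.012 m and linear speed of tub below 0.02 m/s); the robot touches nothing.
It fails at once if the steel step-up ring is shifted more than 30 mm (distance of step_ring from where it was at the start of the episode above 0.03 m).
It fails at once if the ND filter in its sleeve is shifted more than 30 mm (distance of nd_filter from where it was at the start of the episode above 0.03 m).
It fails at once if the blower bulb is shifted more than 30 mm (distance of blower from where it was at the start of the episode above 0.03 m).
It also fails if it takes over 72 s, if anything falls off the work surface, if the arm or the gripper's body presses on something with over 40 N, if the wrist force passes 120 N, or if a joint passes its speed limit or range.

ROBOT

A 7-joint arm with a two-finger parallel gripper is mounted at the origin on the work surface. World frame = base frame: x ahead of the robot, y to its left, z up, the work surface at z = 0. Lengths are in m, angles in degrees, forces in N, time in s.
With the tool pointing down it reaches from about 0.425 to 0.875 m from the base axis. Payload 4.7 kg.
Tool frame: the origin (TCP) lies at the very end of the fingers, on their centre line; the grasp point (between the pads) lies 19 mm behind it; z points along the fingers, y is the direction in which the jaws open and shut (so a half turn about z gives the same grasp; the last joint's range is limited). The gripper opens to 87 mm and grips with 3 to 60 N. Pads are 19 mm wide; open, the fingers measure 117 mm over their backs; the gripper's body (75 mm by 190 mm) begins 51 mm behind the grasp point.
Start: joints at [-67.26, 18.392, -4.016, 83.108, 1.295, 78.541, -3.26], TCP at [0.243, 0.603, 0.223] pointing down, gripper open.
Joint ranges: [-163.93, 163.93], [-17.29, 119.83], [-79.2, 71.16], [3.27, 140.29], [-89.18, 269.18], [5.43, 117.66], [-154.24, 154.24]. Speed limits (degrees/s): [147.25, 147.25, 180, 180, 180, 180, 180].

INTERFACE

Orientations are given as [roll, pitch, yaw] about the fixed x, y, z axes, in that order (R = Rz(yaw) Ry(pitch) Rx(roll)).
In Python, from cell import env, read_camera gives the robot as it stands. The module is installed in compiled form; this text tells all that it offers.
- The arm moves only by the tool step_arm, never from a script. Its argument "steps" is one flat list of numbers, 7 for each row, row after row: the shift along the tool's x, y, z in m, then the turn, a rotation vector about the tool's x, y, z in rad, then the closure, from -1 (fully open) to 1 (shut), so that 0 is half open. A call has 1 to 5 rows; each row is the pose to reach, as a shift and turn from the pose commanded when the call began, along the tool's axes at that moment; what a row does not reach only later rows make up. A row lasts 1/8 s, in which the tool goes at most 62.5 mm and 10.7 degrees, less where a joint would pass 70% of its speed; a pose out of reach is approached as far as the arm can. A call with a gripper value outside its range is refused whole. The fingers move at their own pace and stop on an object; "newtons" is the grip in N (left out, the last holds). Time passes only in rows, so rows that repeat a pose let the fingers close. It gives the time, the measured TCP pose, the force and the opening at its end, in the units of the state.
- env.get_obs(): the state, without advancing time (a new reading comes with each control period).
- read_camera(name): name is "side" or "top" or "wrist"; returns a dict with "color" (400x640x3 uint8, blue, green, red), "mtx" (3x3 intrinsics, pixels), "rvec" (rotation vector, rad) and "tvec" (3), from world to camera coordinates, as OpenCV has them; the wrist camera has in their place "mount" (4x4, takes a point from camera to tool coordinates, whose origin is the TCP and whose axes are the flange's). Camera axes: x right, y down, z forward; pixel columns grow to the right and rows downward; lengths in m; the calibration is good to about 2 mm. The wrist camera is an equidistant fisheye: a pixel r from the principal point sees the ray r / f radians off the axis. A picture is of the moment at which its call begins: read the wrist's pose just before it. There is no depth.
- env.sign_off(): hands the job in, once; it reports no verdict.
The state is a dict: "time_s": time; "qpos": joint angles; "joint_velocities": joint speeds; "effort": joint torques, N m; "tool_pos": TCP position; "tool_rot": TCP orientation; "force": force on the tool from outside, world axes, zero at the start; "wrist_torque": the same for the moment, N m; "grip_width": finger opening in m.
Only numpy, scipy, OpenCV 4.12 (cv2) and the standard library are available. Lean on these libraries where they do the work, as an engineer would, in place of code of your own. Each camera call takes 0.05 s, during which the arm holds its last target. There are 200 camera calls.

## Working session

There is one attempt and no reset: what is moved stays moved. The work goes in short steps, Python scripts to look and compute and a tool call to move; the robot and the scene stay as the last step left them, time stands still between calls to the robot, and variables do not carry over. Pictures are saved under pics/ and viewed, about 8 in all and at most 12, crops included, and the job is handed in when it is done.

Besides the shell and the picture viewer there is one more tool, called after "Request:" as a command line: name --argument value ..., lists and objects as JSON in quotes. step_arm: Moves the arm, as the interface text tells. Its arguments: {"type":"object","properties":{"steps":{"type":"array","items":{"type":"number"}},"newtons":{"type":"number"}},"required":["steps"]}

```bash
mkdir -p pics; ls; python3 - <<'E'
from cell import env, read_camera
import cv2,pickle
o=env.get_obs(); print(o)
for n in ("top","side"):
    c=read_camera(n); cv2.imwrite(f"pics/{n}0.png",c["color"]); pickle.dump(c,open(f"{n}0.pkl","wb"))
    print(n,c["mtx"],c["rvec"],c["tvec"])
c=read_camera("wrist");cv2.imwrite("pics/wrist0.png",c["color"]);print(c["mtx"],c["mount"])
E
```

```text
pics
{'time_s': 0.0, 'qpos': array([-67.25924614,  18.43775934,  -4.01534441,  83.17399252,
         1.29639275,  78.53932783,  -3.26058816]), 'joint_velocities': array([ 0.02265752,  0.03084097, -0.01093095,  0.00237462, -0.0773311 ,
       -0.04544576, -0.00431359]), 'effort': array([-3.50086236e-05, -4.91299975e+01, -4.04041819e-01, -3.12521768e+01,
       -6.39515393e-02,  4.39902884e-02,  1.88663735e-04]), 'tool_pos': array([0.24264453, 0.60243373, 0.22148418]), 'tool_rot': array([-1.79894237e+02,  7.07358977e-03,  1.58068494e+02]), 'force': array([-0.68708875, -0.61780162, -0.48327897]), 'wrist_torque': array([ 0.01344974, -0.03574872, -0.00817529]), 'grip_width': 0.08685255842711369}
top [[442.09097025   0.         321.08868735]
 [  0.         442.09097025 199.53213848]
 [  0.           0.           1.        ]] [ 2.16007299 -2.10254262  0.17626054] [0.00254562 0.56818949 1.03698564]
side [[437.32949978   0.         315.38612015]
 [  0.         437.32949978 196.20467374]
 [  0.           0.           1.        ]] [ 0.10658207 -2.84743205  1.29668602] [0.55681943 0.07085852 1.17677536]
[[309.70691629   0.         315.85500609]
 [  0.         309.70691629 203.74009575]
 [  0.           0.           1.        ]] [[ 1.90355671e-04 -9.65736867e-01 -2.59523152e-01  7.07489672e-02]
 [ 9.99999873e-01  3.04868748e-04 -4.00994448e-04  2.47358532e-04]
 [ 4.66375620e-04 -2.59523043e-01  9.65736803e-01 -1.62217113e-01]
 [ 0.00000000e+00  0.00000000e+00  0.00000000e+00  1.00000000e+00]]
```

View pics/top0.png

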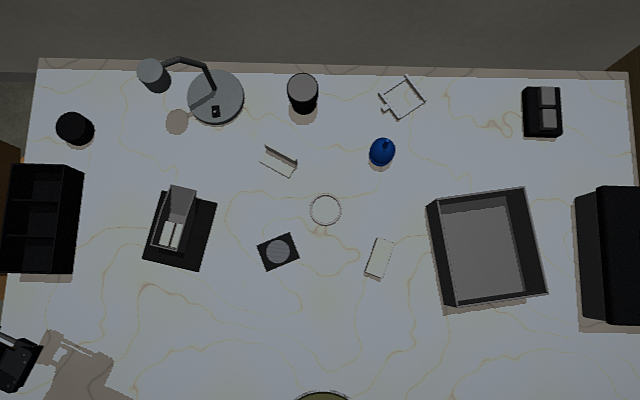

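View pics/side0.png

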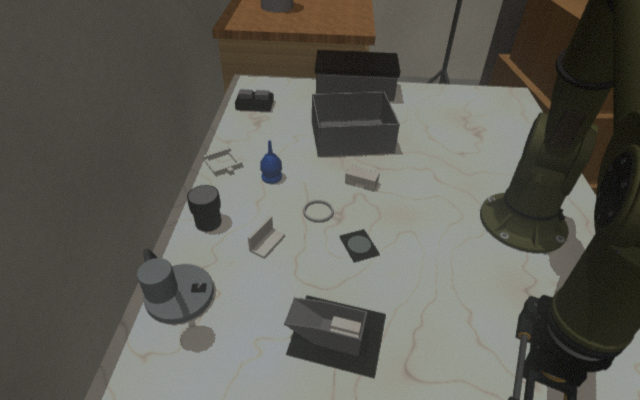

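The top view has up = +x and right = −y. The bin is on the right near (487,247), and the mat and tub are on the left near (180,235). The angle is at about (280,160), the bridge (378,257), the ring (325,210), the ND filter (278,251) and the blower (382,152). Next I'll measure these through the calibration.

```bash
cat > h.py <<'E'
import numpy as np, cv2, pickle
from scipy.spatial.transform import Rotation as R
def ray(c,uv):
    Rm=cv2.Rodrigues(np.array(c["rvec"],float))[0]; t=np.array(c["tvec"],float).ravel()
    uv=np.atleast_2d(np.array(uv,float)); d=np.c_[uv,np.ones(len(uv))]@np.linalg.inv(c["mtx"]).T
    return -Rm.T@t, d@Rm          # origin, directions (world)
def onz(c,uv,z):
    o,d=ray(c,uv); s=(z-o[2])/d[:,2]; return o+d*s[:,None]
def proj(c,P):
    return cv2.projectPoints(np.atleast_2d(np.array(P,float)),np.array(c["rvec"],float),np.array(c["tvec"],float),c["mtx"],None)[0][:,0]
def load(n): return pickle.load(open(n+".pkl","rb"))
E
python3 - <<'E'
from h import *
c=load("top0"); print("cam",ray(c,[[320,200]])[0])
im=c["color"]; crop=im[125:285,130:430]
out=cv2.resize(crop,None,fx=2.66,fy=2.66,interpolation=cv2.INTER_CUBIC)
out=np.clip((out/255.)**0.6*255,0,255).astype(np.uint8)
cv2.imwrite("pics/top0c.png",out)
g=cv2.cvtColor(im,cv2.COLOR_BGR2GRAY); hsv=cv2.cvtColor(im,cv2.COLOR_BGR2HSV)
def rect(name,m,z,box):
    x0,y0,x1,y1=box; mm=np.zeros_like(g); mm[y0:y1,x0:x1]=m[y0:y1,x0:x1].astype(np.uint8)*255
    cs=max(cv2.findContours(mm,cv2.RETR_EXTERNAL,cv2.CHAIN_APPROX_NONE)[0],key=cv2.contourArea)[:,0]
    p=onz(c,cs,z)[:,:2]*1000; r=cv2.minAreaRect(p.astype(np.float32)); print(name,np.round(r[0]),np.round(r[1]),round(r[2],1))
rect("mat",g<70,.004,(135,170,225,285))
rect("nd",g<110,.008,(250,228,305,275))
rect("blower",(hsv[...,0]>100)&(hsv[...,0]<130)&(hsv[...,1]>120),.04,(360,130,405,175))
rect("bin rim",g<110,.11,(415,175,560,310))
print(np.round(onz(c,[[325,210]],.01)*1000))
for s in ((378,257),(385,245),(370,270),(365,260),(280,170),(282,155),(330,225),(172,235)): print(s,im[s[1],s[0]])
E
```

```text
cam [0.38564669 0.0112595  1.11773648]
mat [496. 371.] [148. 199.] 78.4
nd [441. 122.] [71. 91.] 24.1
blower [ 696. -131.] [60. 74.] 64.1
bin rim [ 454. -356.] [262. 243.] 9.7
[[548.   7.  10.]]
(378, 257) [137 145 139]
(385, 245) [141 145 139]
(370, 270) [144 145 139]
(365, 260) [153 146 140]
(280, 170) [144 147 140]
(282, 155) [40 43 46]
(330, 225) [117 121 121]
(172, 235) [25 25 29]
```

View pics/top0c.png

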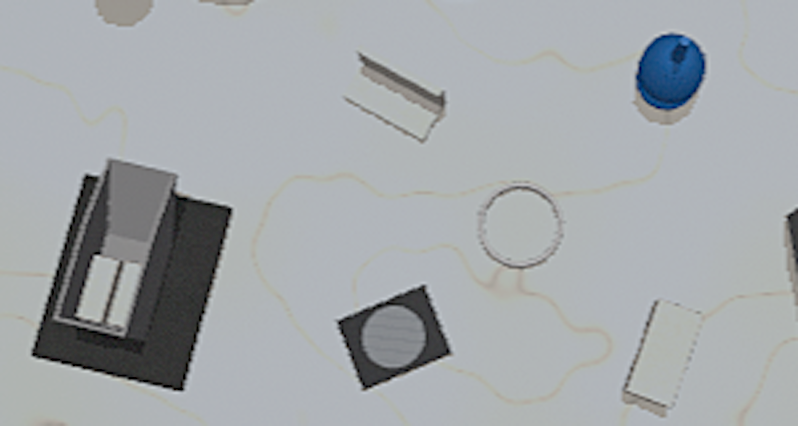

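```bash
python3 - <<'E'
from h import *
c=load("top0")
W=lambda p,z:np.round(onz(c,np.array(p)/2.66+[130-.3,125-.3],z)*1000)[:,:2]
def show(n,p,z):
    w=W(p,z); print(n,w.tolist(),"mean",w.mean(0)); 
    for i in range(len(w)): 
        d=w[(i+1)%len(w)]-w[i]; print("   len %.0f dir %.1f"%(np.hypot(*d),np.degrees(np.arctan2(d[1],d[0]))))
show("bridge",[(657,301),(702,312),(668,406),(625,392)],.04)
show("angle top",[(358,53),(445,95)],.05)
show("angle foot",[(345,97),(423,141)],.008)
show("mat",[(232,208),(184,390),(33,354),(88,175)],.004)
show("tubback",[(55,318),(124,332)],.064)
show("tublip",[(108,159),(177,174)],.051)
# bin rim corners in full picture
b=np.array([(426,205),(524,187),(548,293),(443,306)])
w=np.round(onz(c,b,.11)*1000)[:,:2]; print(w,w.mean(0),np.linalg.norm(np.roll(w,-1,0)-w,axis=1))
E
```

```text
bridge [[478.0, -120.0], [469.0, -161.0], [384.0, -131.0], [395.0, -92.0]] mean [ 431.5 -126. ]
   len 42 dir -102.4
   len 90 dir 160.6
   len 41 dir 74.2
   len 88 dir -18.6
angle top [[703.0, 164.0], [665.0, 80.0]] mean [684. 122.]
   len 92 dir -114.3
   len 92 dir 65.7
angle foot [[671.0, 180.0], [629.0, 103.0]] mean [650.  141.5]
   len 88 dir -118.6
   len 88 dir 61.4
mat [[560.0, 284.0], [386.0, 317.0], [416.0, 462.0], [588.0, 425.0]] mean [487.5 372. ]
   len 177 dir 169.3
   len 148 dir 78.3
   len 176 dir -12.1
   len 144 dir -101.2
tubback [[446.0, 421.0], [436.0, 358.0]] mean [441.  389.5]
   len 64 dir -99.0
   len 64 dir 81.0
tublip [[595.0, 390.0], [583.0, 325.0]] mean [589.  357.5]
   len 66 dir -100.5
   len 66 dir 79.5
[[ 551. -225.]
 [ 600. -453.]
 [ 360. -494.]
 [ 325. -260.]] [ 459. -358.] [233.20591759 243.47689829 236.60304309 228.69411886]
```

```bash
cat > plan.py <<'E'
# usage: plan(list of (x,y,z,roll,pitch,yaw)): chained deltas in tool axes, from the measured pose
from h import *
from cell import env
def plan(ps,start=None):
    o=env.get_obs()
    if start is None: p,r=o["tool_pos"],R.from_euler("xyz",o["tool_rot"],degrees=True)
    else: p,r=np.array(start[:3]),R.from_euler("xyz",start[3:],degrees=True)
    print("t %.2f q %s pos %s rot %s w %.3f F %s"%(o["time_s"],np.round(o["qpos"]),np.round(o["tool_pos"],3),np.round(o["tool_rot"],1),o["grip_width"],np.round(o["force"],1)))
    for t in ps:
        p2=np.array(t[:3]); r2=t[3] if len(t)==4 else R.from_euler("xyz",t[3:],degrees=True)
        d=r.inv().apply(p2-p); w=(r.inv()*r2).as_rotvec()
        print(np.round(d,3),np.round(w,3),"rows %.1f %.1f"%(np.linalg.norm(d)/.0625,np.degrees(np.linalg.norm(w))/10.7)); p,r=p2,r2
E
python3 - <<'E'
from plan import *
plan([(.46,.36,.22,180,0,110),(.684,.122,.15,180,0,63),(.684,.122,.024,180,0,63)])
E
```

```text
t 0.15 q [-67.  18.  -4.  83.   1.  79.  -3.] pos [0.243 0.603 0.222] rot [-179.9    0.   158.1] w 0.087 F [-0.5  0.  -0.6]
[-0.292 -0.144  0.002] [-0.001  0.001  0.839] rows 5.2 4.5
[-0.3    0.129  0.07 ] [ 0.   -0.    0.82] rows 5.3 4.4
[ 0.    -0.     0.126] [0. 0. 0.] rows 2.0 0.0
```

Request:
step_arm --steps '[-0.28,-0.138,0.002,0,0,0.839,-1,-0.28,-0.138,0.002,0,0,0.839,-1,-0.28,-0.138,0.002,0,0,0.839,-1,-0.28,-0.138,0.002,0,0,0.839,-1,-0.28,-0.138,0.002,0,0,0.839,-1]'

```text
time_s: 0.78
tool_pos: [0.452, 0.3686, 0.2205]
tool_rot: [180.0, -0.0, 109.8]
force: [-0.0, 0.3, -0.7]
grip_width: 0.0871
```

Request:
step_arm --steps '[-0.28,0.12,0.04,0,0,0.82,-1,-0.28,0.12,0.04,0,0,0.82,-1,-0.28,0.12,0.04,0,0,0.82,-1,-0.28,0.12,0.04,0,0,0.82,-1,-0.28,0.12,0.04,0,0,0.82,-1]'

```text
time_s: 1.4
tool_pos: [0.6606, 0.1465, 0.18]
tool_rot: [180.0, 0.0, 62.8]
force: [0.7, -0.1, -0.1]
grip_width: 0.087
```

```bash
python3 - <<'E'
from plan import *
from cell import read_camera
plan([(.684,.122,.15,180,0,63),(.684,.122,.024,180,0,63)])
c=read_camera("wrist"); o=env.get_obs()
im=c["color"].copy()
# project expected points
T=np.eye(4);T[:3,:3]=R.from_euler("xyz",o["tool_rot"],degrees=True).as_matrix();T[:3,3]=o["tool_pos"]
M=np.linalg.inv(T@c["mount"])
for P in ([.703,.164,.05],[.665,.080,.05],[.671,.18,.008],[.629,.103,.008],[.548,.007,.01],[.696,-.131,.04]):
    q=M[:3,:3]@P+M[:3,3]; th=np.arctan2(np.hypot(*q[:2]),q[2]); s=c["mtx"][0,0]*th/np.hypot(*q[:2])
    u=int(s*q[0]+c["mtx"][0,2]),int(s*q[1]+c["mtx"][1,2]); cv2.circle(im,u,4,(0,0,255),1)
cv2.imwrite("pics/w1.png",im)
E
```

```text
t 1.40 q [-34.  24.  26.  83. -10.  75. -35.] pos [0.661 0.146 0.18 ] rot [180.    0.   62.8] w 0.087 F [ 0.7 -0.1 -0.1]
[-0.011  0.032  0.03 ] [ 0.     0.    -0.003] rows 0.7 0.0
[ 0.    -0.     0.126] [0. 0. 0.] rows 2.0 0.0
```

View pics/w1.png

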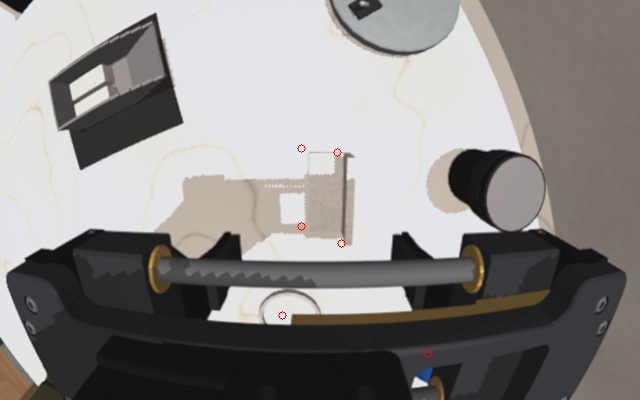

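The wrist picture shows the angle's upright edge near x≈350 (rows 153–243), about 9 px off my marks. The arm was still moving when it was taken, so I'll go above the angle, settle and check again.

Request:
step_arm --steps '[-0.01,0.03,0.03,0,0,0,-1,-0.01,0.03,0.03,0,0,0,-1,-0.01,0.03,0.03,0,0,0,-1]'

```text
time_s: 1.82
tool_pos: [0.6813, 0.1269, 0.1506]
tool_rot: [-179.9, -0.0, 63.1]
force: [-0.4, 0.7, 0.0]
grip_width: 0.0871
```

```bash
cat > wr.py <<'E'
from h import *
from cell import env, read_camera
def wrist():
    o=env.get_obs(); c=read_camera("wrist")
    T=np.eye(4);T[:3,:3]=R.from_euler("xyz",o["tool_rot"],degrees=True).as_matrix();T[:3,3]=o["tool_pos"]
    c["T"]=T@c["mount"]; return c
def wproj(c,P):
    M=np.linalg.inv(c["T"]); q=np.atleast_2d(P)@M[:3,:3].T+M[:3,3]; h=np.hypot(q[:,0],q[:,1])
    return q[:,:2]*(c["mtx"][0,0]*np.arctan2(h,q[:,2])/h)[:,None]+c["mtx"][:2,2]
def wz(c,uv,z):   # pixels -> world on plane z
    v=(np.atleast_2d(uv)-c["mtx"][:2,2])/c["mtx"][0,0]; th=np.linalg.norm(v,axis=1)
    d=np.c_[v*(np.sin(th)/th)[:,None],np.cos(th)]@c["T"][:3,:3].T; o=c["T"][:3,3]
    return o+d*((z-o[2])/d[:,2])[:,None]
E
python3 - <<'E'
from wr import *
from plan import plan
plan([(.684,.122,.024,180,0,63)])
c=wrist(); im=c["color"].copy(); pickle.dump({k:c[k] for k in("color","T","mtx")},open("w2.pkl","wb"))
for u in wproj(c,[[.703,.164,.05],[.665,.080,.05],[.671,.18,.008],[.629,.103,.008],[.548,.007,.01]]): cv2.circle(im,tuple(int(round(a)) for a in u),3,(0,0,255),1)
cv2.imwrite("pics/w2.png",cv2.resize(im[90:340,180:500],None,fx=2.4,fy=2.4,interpolation=cv2.INTER_CUBIC))
E
```

```text
t 1.82 q [-31.  27.  25.  82. -12.  73. -32.] pos [0.681 0.127 0.151] rot [-179.9   -0.    63.1] w 0.087 F [-0.4  0.7  0. ]
[-0.003  0.005  0.127] [-0.001 -0.     0.001] rows 2.0 0.0
```

View pics/w2.png

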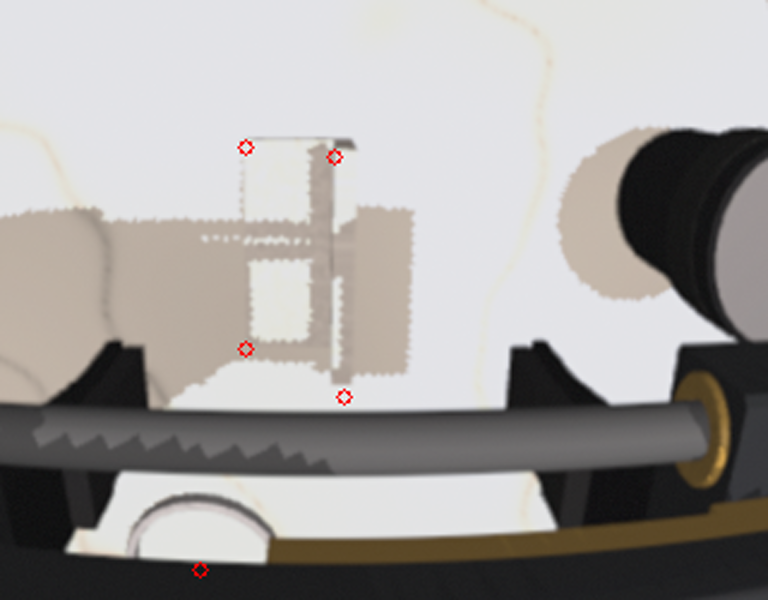

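```bash
python3 - <<'E'
from wr import *
from plan import plan
c=pickle.load(open("w2.pkl","rb"))
u=np.array([(333,141),(333,380),(356,141),(350,380)])/2.4+[180,90]
print(np.round(wz(c,u,.05)*1000)); print(np.round(wz(c,np.array([(243,138)])/2.4+[180,90],.008)*1000))
p=wz(c,u,.05).mean(0); print(p)
plan([(p[0],p[1],.1,180,0,62.5),(p[0],p[1],.024,180,0,62.5)])
E
```

```text
[[705. 169.  50.]
 [664.  88.  50.]
 [713. 165.  50.]
 [670.  85.  50.]]
[[672. 184.   8.]]
[0.68822792 0.12693787 0.05      ]
t 1.88 q [-31.  27.  25.  82. -12.  73. -32.] pos [0.681 0.128 0.151] rot [-1.80e+02 -1.00e-01  6.31e+01] w 0.087 F [ 0.2  0.9 -0.3]
[0.002 0.006 0.051] [-0.    -0.001  0.011] rows 0.8 0.1
[-0.    -0.     0.076] [0. 0. 0.] rows 1.2 0.0
```

Request:
step_arm --steps '[0.002,0.006,0.06,0,0,0.01,-1,0.002,0.006,0.1,0,0,0.01,-1,0.002,0.006,0.126,0,0,0.01,-1,0.002,0.006,0.126,0,0,0.01,-1,0.002,0.006,0.126,0,0,0.01,1]' --newtons 20

```text
time_s: 2.5
tool_pos: [0.6891, 0.1261, 0.0269]
tool_rot: [179.9, -0.1, 62.5]
force: [0.5, -0.1, 0.6]
grip_width: 0.0827
```

Request:
step_arm --steps '[0,0,0,0,0,0,1,0,0,0,0,0,0,1,0,0,0,0,0,0,1,0,0,0,0,0,0,1,0,0,0,0,0,0,1]' --newtons 20

```text
time_s: 3.12
tool_pos: [0.688, 0.1248, 0.0246]
tool_rot: [-180.0, -0.0, 62.4]
force: [0.1, -0.3, 0.1]
grip_width: 0.035
```

Request:
step_arm --steps '[0,0,-0.05,0,0,0,1,0,0,-0.1,0,0,0,1,0,0,-0.18,0,0,0,1,0,0,-0.18,0,0,0,1,0,0,-0.18,0,0,0,1]' --newtons 20

```text
time_s: 3.75
tool_pos: [0.6887, 0.1249, 0.2059]
tool_rot: [179.9, -0.1, 62.4]
force: [-0.3, 0.8, -0.8]
grip_width: 0.0003
```

```bash
python3 - <<'E'
from plan import *
plan([(.63,-.08,.2,180,0,63),(.54,-.25,.2,180,0,63),(.46,-.358,.2,180,0,63),(.46,-.358,.1,180,0,63)])
E
```

```text
t 3.75 q [-31.  26.  26.  77. -11.  79. -32.] pos [0.689 0.125 0.206] rot [ 1.799e+02 -1.000e-01  6.240e+01] w 0.000 F [-0.3  0.8 -0.8]
[-0.209  0.043  0.006] [ 0.002 -0.002 -0.01 ] rows 3.4 0.1
[-0.192 -0.003 -0.   ] [0. 0. 0.] rows 3.1 0.0
[-0.133 -0.022 -0.   ] [0. 0. 0.] rows 2.2 0.0
[ 0.  -0.   0.1] [0. 0. 0.] rows 1.6 0.0
```

The fingers close slower than I allowed, at about 76 mm/s, so I lifted too early. I'll reopen them and check that the angle hasn't moved.

Request:
step_arm --steps '[0,0,0.05,0,0,0,-0.1,0,0,0.05,0,0,0,-0.1,0,0,0.05,0,0,0,-0.1,0,0,0.05,0,0,0,-0.1,0,0,0.05,0,0,0,-0.1]'

```text
time_s: 4.38
tool_pos: [0.6888, 0.1249, 0.156]
tool_rot: [179.9, -0.1, 62.4]
force: [0.6, -0.1, -0.2]
grip_width: 0.0424
```

```bash
python3 - <<'E'
from wr import *
from plan import plan
plan([(.688,.127,.024,180,0,62.5)])
c=wrist(); im=c["color"].copy(); pickle.dump({k:c[k] for k in("color","T","mtx")},open("w3.pkl","wb"))
for u in wproj(c,[[.709,.167,.05],[.667,.0865,.05],[.672,.184,.008]]): cv2.circle(im,tuple(int(round(a)) for a in u),3,(0,0,255),1)
cv2.imwrite("pics/w3.png",cv2.resize(im[90:290,200:460],None,fx=2,fy=2,interpolation=cv2.INTER_CUBIC))
E
```

```text
t 4.38 q [-31.  28.  26.  81. -12.  74. -32.] pos [0.689 0.125 0.156] rot [ 1.799e+02 -1.000e-01  6.240e+01] w 0.042 F [ 0.6 -0.1 -0.2]
[ 0.001 -0.002  0.132] [ 0.002 -0.001 -0.001] rows 2.1 0.0
```

View pics/w3.png

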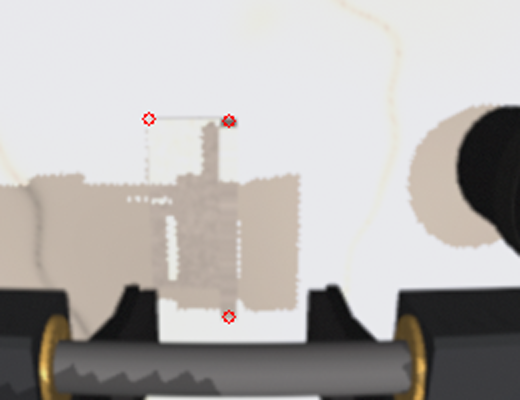

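The angle hasn't moved: its corner sits on the marks at (149,119) and (229,121). I'll descend and close, and wait longer this time.

Request:
step_arm --steps '[0,-0.002,0.06,0,0,0,-0.1,0,-0.002,0.11,0,0,0,-0.1,0,-0.002,0.132,0,0,0,-0.1,0,-0.002,0.132,0,0,0,1,0,-0.002,0.132,0,0,0,1]' --newtons 20

```text
time_s: 5.05
tool_pos: [0.6882, 0.1259, 0.0252]
tool_rot: [179.8, -0.1, 62.4]
force: [0.2, 0.5, 1.3]
grip_width: 0.035
```

Request:
step_arm --steps '[0,0,0,0,0,0,1,0,0,0,0,0,0,1,0,0,0,0,0,0,1,0,0,0,0,0,0,1,0,0,0,0,0,0,1]' --newtons 20

```text
time_s: 5.68
tool_pos: [0.6867, 0.1259, 0.0234]
tool_rot: [180.0, -0.0, 62.4]
force: [-0.3, 0.0, 4.3]
grip_width: 0.0081
```

Request:
step_arm --steps '[0,0,-0.05,0,0,0,1,0,0,-0.1,0,0,0,1,0,0,-0.18,0,0,0,1,0,0,-0.18,0,0,0,1,0,0,-0.18,0,0,0,1]'

```text
time_s: 6.3
tool_pos: [0.6867, 0.1258, 0.2034]
tool_rot: [179.9, -0.1, 62.4]
force: [0.1, -0.4, -1.3]
grip_width: 0.0079
```

Request:
step_arm --steps '[-0.27,0.009,0,0,0,0,1,-0.27,0.009,0,0,0,0,1,-0.27,0.009,0,0,0,0,1,-0.27,0.009,0,0,0,0,1,-0.27,0.009,0,0,0,0,1]'

```text
time_s: 6.92
tool_pos: [0.5655, -0.1226, 0.2001]
tool_rot: [-179.8, 0.2, 62.1]
force: [0.8, 0.0, 0.2]
grip_width: 0.0079
```

Request:
step_arm --steps '[-0.26,0.009,0,0,0,0,1,-0.26,0.009,0,0,0,0,1,-0.26,0.009,0,0,0,0,1,-0.26,0.009,0,0,0,0,1,-0.26,0.009,0,0,0,0,1]'

```text
time_s: 7.55
tool_pos: [0.453, -0.3564, 0.2008]
tool_rot: [-179.8, 0.1, 62.0]
force: [0.9, 0.1, -0.5]
grip_width: 0.0081
```

```bash
python3 - <<'E'
from wr import *
from plan import plan
plan([(.46,-.358,.1,180,0,63)])
c=wrist(); cv2.imwrite("pics/w4.png",c["color"]); pickle.dump({k:c[k] for k in("color","T","mtx")},open("w4.pkl","wb"))
E
```

```text
t 7.55 q [-2. 12. 43. 97. -8. 74. 15.] pos [ 0.453 -0.356  0.201] rot [-1.798e+02  1.000e-01  6.200e+01] w 0.008 F [ 0.9  0.1 -0.5]
[0.002 0.007 0.101] [-0.003  0.003 -0.017] rows 1.6 0.1
```

View pics/w4.png

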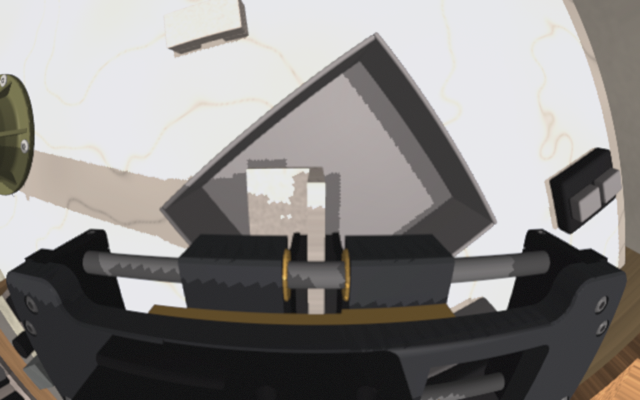

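The picture shows the angle held over the bin, with rim corners at (161,209), (377,34) and (495,220). From these I'll work out the bin pose.

```bash
python3 - <<'E'
from wr import *
c=pickle.load(open("w4.pkl","rb"))
w=wz(c,[(161,209),(377,34),(495,220)],.11)*1000; print(np.round(w)); d=np.diff(w,axis=0); print(np.linalg.norm(d,axis=1),np.degrees(np.arctan2(d[:,1],d[:,0])),(w[0]+w[2])/2)
print(np.round(wz(c,[(245,0),(247,10),(169,49)],.04)*1000))
E
```

```text
[[ 324. -291.  110.]
 [ 566. -250.  110.]
 [ 600. -450.  110.]]
[244.89793377 202.30412367] [  9.54081517 -80.30602938] [ 462.0642307  -370.23885764  110.        ]
[[ 484. -136.   40.]
 [ 480. -148.   40.]
 [ 384. -137.   40.]]
```

Request:
step_arm --steps '[0,0.012,0.05,0,0,0,1,0,0.012,0.11,0,0,0,1,0,0.012,0.11,0,0,0,1,0,0.012,0.11,0,0,0,-0.2,0,0.012,0.11,0,0,0,-0.2]'

```text
time_s: 8.22
tool_pos: [0.4695, -0.3587, 0.0953]
tool_rot: [179.7, -0.0, 62.5]
force: [-0.6, -0.5, -0.1]
grip_width: 0.0205
```

Request:
step_arm --steps '[0,0,0,0,0,0,-0.3,0,0,0,0,0,0,-0.3,0,0,-0.05,0,0,0,-0.5,0,0,-0.11,0,0,0,-0.5,0,0,-0.11,0,0,0,-0.5]'

```text
time_s: 8.85
tool_pos: [0.4699, -0.3605, 0.2082]
tool_rot: [179.4, -0.0, 62.4]
force: [-0.3, 0.1, -1.3]
grip_width: 0.0637
```

```bash
python3 - <<'E'
from plan import *
plan([(.4315,-.126,.19,180,0,110),(.4315,-.126,.15,180,0,161),(.4315,-.126,.011,180,0,161)])
E
```

```text
t 8.85 q [ -2.  14.  43.  95. -10.  75.  15.] pos [ 0.47  -0.36   0.208] rot [179.4  -0.   62.4] w 0.064 F [-0.3  0.1 -1.3]
[ 0.19  -0.143  0.017] [ 0.01   0.004 -0.831] rows 3.8 4.4
[ 0.   -0.    0.04] [ 0.    0.   -0.89] rows 0.6 4.8
[ 0.    -0.     0.139] [0. 0. 0.] rows 2.2 0.0
```

Request:
step_arm --steps '[0.19,-0.143,0.02,0.01,0,-0.83,-0.6,0.19,-0.143,0.02,0.01,0,-0.83,-0.6,0.19,-0.143,0.02,0.01,0,-0.83,-0.6,0.19,-0.143,0.02,0.01,0,-0.83,-0.6,0.19,-0.143,0.02,0.01,0,-0.83,-0.6]'

```text
time_s: 9.48
tool_pos: [0.4277, -0.1188, 0.1816]
tool_rot: [-179.5, -0.4, 110.6]
force: [0.1, -0.6, 0.3]
grip_width: 0.0697
```

Request:
step_arm --steps '[0,0,0.04,0,0,-0.89,-0.6,0,0,0.04,0,0,-0.89,-0.6,0,0,0.04,0,0,-0.89,-0.6,0,0,0.04,0,0,-0.89,-0.6,0,0,0.04,0,0,-0.89,-0.6]'

```text
time_s: 10.1
tool_pos: [0.4278, -0.1233, 0.142]
tool_rot: [-179.9, -0.6, 161.3]
force: [-0.3, 0.5, -0.2]
grip_width: 0.0697
```

Request:
step_arm --steps '[0,0,0,0,0,0,-0.6,0,0,0,0,0,0,-0.6]'

```text
time_s: 10.35
tool_pos: [0.4281, -0.1233, 0.1423]
tool_rot: [-179.9, -0.6, 160.9]
force: [-0.8, 0.2, -0.5]
grip_width: 0.0697
```

```bash
python3 - <<'E'
from wr import *
from plan import plan
plan([(.4315,-.126,.011,180,0,161)])
c=wrist(); im=c["color"].copy(); pickle.dump({k:c[k] for k in("color","T","mtx")},open("w5.pkl","wb"))
for u in wproj(c,np.array([[478,-120,40],[469,-161,40],[384,-131,40],[395,-92,40]])/1000): cv2.circle(im,tuple(int(round(a)) for a in u),3,(0,0,255),1)
cv2.imwrite("pics/w5.png",cv2.resize(im[60:300,160:480],None,fx=2,fy=2,interpolation=cv2.INTER_CUBIC))
E
```

```text
t 10.35 q [-22.  -5.  33. 117.   3.  67.  81.] pos [ 0.428 -0.123  0.142] rot [-179.9   -0.6  160.9] w 0.070 F [-0.8  0.2 -0.5]
[-0.005 -0.001  0.131] [-0.002 -0.01  -0.002] rows 2.1 0.1
```

View pics/w5.png

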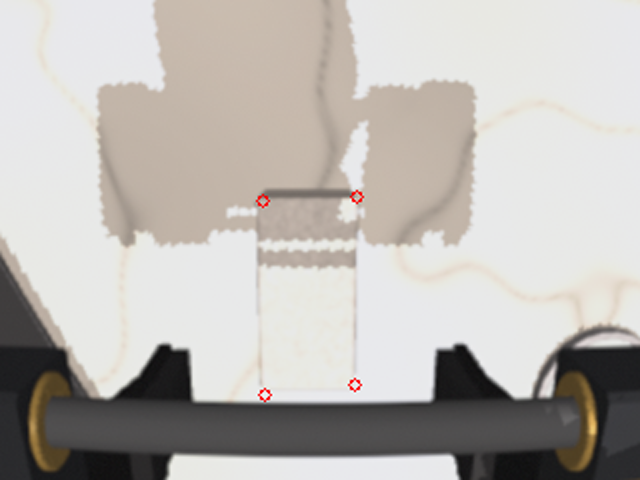

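The bridge edges at x≈259 and 356 (rows 193–387) match my marks to within about 1 mm. I'll descend and grasp.

Request:
step_arm --steps '[-0.004,-0.001,0.06,0,-0.01,0,-0.6,-0.004,-0.001,0.11,0,-0.01,0,-0.6,-0.004,-0.001,0.13,0,-0.01,0,-0.6,-0.004,-0.001,0.13,0,-0.01,0,1,-0.004,-0.001,0.13,0,-0.01,0,1]' --newtons 20

```text
time_s: 11.02
tool_pos: [0.4315, -0.1257, 0.0135]
tool_rot: [-179.9, 0.1, 161.0]
force: [0.5, -0.6, 0.2]
grip_width: 0.057
```

Request:
step_arm --steps '[0,0,0,0,0,0,1,0,0,0,0,0,0,1,0,0,0,0,0,0,1,0,0,-0.08,0,0,0,1,0,0,-0.19,0,0,0,1]'

```text
time_s: 11.65
tool_pos: [0.4297, -0.1252, 0.1387]
tool_rot: [-179.8, -0.0, 161.0]
force: [0.7, 0.6, -0.2]
grip_width: 0.0439
```

Request:
step_arm --steps '[0,0,-0.05,0,0,0,1,0,0,-0.05,0,0,0,1]'

```text
time_s: 11.9
tool_pos: [0.4334, -0.1255, 0.1917]
tool_rot: [179.9, 0.5, 161.0]
force: [-0.8, 0.2, -0.7]
grip_width: 0.0436
```

```bash
python3 - <<'E'
from plan import *
plan([(.465,-.40,.2,180,0,161),(.465,-.40,.09,180,0,161)])
E
```

```text
t 11.90 q [-24.  -8.  34. 114.   5.  72.  80.] pos [ 0.433 -0.125  0.192] rot [179.9   0.5 161. ] w 0.044 F [-0.8  0.2 -0.7]
[-0.119 -0.249 -0.008] [ 0.001  0.009 -0.   ] rows 4.4 0.0
[ 0.   -0.    0.11] [0. 0. 0.] rows 1.8 0.0
```

Request:
step_arm --steps '[-0.119,-0.249,-0.008,0,0.009,0,1,-0.119,-0.249,-0.008,0,0.009,0,1,-0.119,-0.249,-0.008,0,0.009,0,1,-0.119,-0.249,-0.008,0,0.009,0,1,-0.119,-0.249,-0.008,0,0.009,0,1]'

```text
time_s: 12.52
tool_pos: [0.46, -0.4029, 0.1945]
tool_rot: [-179.7, -0.6, 160.7]
force: [0.0, 0.6, -0.1]
grip_width: 0.0437
```

Request:
step_arm --steps '[0,0,0.05,0,0,0,1,0,0,0.1,0,0,0,1,0,0,0.1,0,0,0,-0.25,0,0,0.1,0,0,0,-0.25,0,0,0.1,0,0,0,-0.25]'

```text
time_s: 13.15
tool_pos: [0.4623, -0.4003, 0.0986]
tool_rot: [-179.8, -0.3, 161.0]
force: [-0.3, 0.7, 0.5]
grip_width: 0.0539
```

Request:
step_arm --steps '[0,0,0,0,0,0,-0.25,0,0,-0.05,0,0,0,-1,0,0,-0.11,0,0,0,-1,0,0,-0.16,0,0,0,-1,0,0,-0.16,0,0,0,-1]'

```text
time_s: 13.78
tool_pos: [0.4641, -0.4015, 0.2618]
tool_rot: [-179.7, 0.1, 161.0]
force: [-1.3, -0.2, -1.8]
grip_width: 0.0836
```

```bash
python3 - <<'E'
from wr import *
from plan import plan
c=wrist(); cv2.imwrite("pics/w6.png",c["color"])
# tub: x dir -11.5deg; tool: y=+-tub y, tool x ~ -tub x, tilt a: tool z = sin(a)*tubx - cos(a)*z
def tool(dir_deg,a):
    t=np.radians(dir_deg);ax=np.array([np.cos(t),np.sin(t),0]);a=np.radians(a);z=np.array([0,0,1.])
    tz=np.sin(a)*ax-np.cos(a)*z; tx=-(np.cos(a)*ax+np.sin(a)*z); return R.from_matrix(np.c_[tx,np.cross(tz,tx),tz])
r=tool(-11.8,40); ax=np.array([np.cos(np.radians(-11.8)),np.sin(np.radians(-11.8)),0])
g=np.array([.484,.380,.004])-.005*ax+[0,0,.042]; tcp=g+.019*r.as_matrix()[:,2]
print("tcp",tcp,r.as_euler("xyz",degrees=True)); tzv=r.as_matrix()[:,2]
plan([(.45,-.15,.26,tool(-11.8,0)),(.45,.12,.26,tool(-11.8,0)),(*(tcp-.15*tzv),r),(*tcp,r)])
E
```

```text
tcp [0.49106054 0.37852498 0.03144516] [180.   40.  168.2]
t 13.82 q [ -3.  17.  52.  87. -13.  82. 120.] pos [ 0.463 -0.4    0.259] rot [-179.8   -0.2  161. ] w 0.085 F [ 0.1  0.2 -0.9]
[ 0.094  0.232 -0.001] [-0.003 -0.003 -0.126] rows 4.0 0.7
[0.055 0.264 0.   ] [0. 0. 0.] rows 4.3 0.0
[0.109 0.261 0.114] [ 0.    -0.698 -0.   ] rows 4.9 3.7
[-0.   -0.    0.15] [0. 0. 0.] rows 2.4 0.0
```

Request:
step_arm --steps '[0.094,0.232,0,0,0,-0.126,-1,0.094,0.232,0,0,0,-0.126,-1,0.094,0.232,0,0,0,-0.126,-1,0.094,0.232,0,0,0,-0.126,-1,0.094,0.232,0,0,0,-0.126,-1]'

```text
time_s: 14.45
tool_pos: [0.4489, -0.1432, 0.2553]
tool_rot: [179.9, -0.6, 168.8]
force: [0.7, -0.1, -0.2]
grip_width: 0.0871
```

Request:
step_arm --steps '[0.055,0.264,0,0,0,0,-1,0.055,0.264,0,0,0,0,-1,0.055,0.264,0,0,0,0,-1,0.055,0.264,0,0,0,0,-1,0.055,0.264,0,0,0,0,-1]'

```text
time_s: 15.08
tool_pos: [0.4484, 0.1236, 0.2552]
tool_rot: [-179.9, -0.6, 168.5]
force: [-0.3, -1.0, 0.1]
grip_width: 0.087
```

Request:
step_arm --steps '[0.109,0.261,0.09,0,-0.698,0,-1,0.109,0.261,0.09,0,-0.698,0,-1,0.109,0.261,0.09,0,-0.698,0,-1,0.109,0.261,0.09,0,-0.698,0,-1,0.109,0.261,0.09,0,-0.698,0,-1]'

```text
time_s: 15.7
tool_pos: [0.4011, 0.3711, 0.1739]
tool_rot: [-179.8, 39.7, 168.2]
force: [1.1, -0.8, -0.1]
grip_width: 0.0869
```

```bash
cat >> wr.py <<'E'
def tool(dir_deg,a):
    t=np.radians(dir_deg);ax=np.array([np.cos(t),np.sin(t),0]);a=np.radians(a);z=np.array([0,0,1.])
    tz=np.sin(a)*ax-np.cos(a)*z; tx=-(np.cos(a)*ax+np.sin(a)*z); return R.from_matrix(np.c_[tx,np.cross(tz,tx),tz])
E
python3 - <<'E'
from wr import *
from plan import plan
r=tool(-11.8,40); tcp=np.array([.491,.3785,.0315]); tz=r.as_matrix()[:,2]
plan([(*(tcp-.15*tz),r),(*tcp,r)])
c=wrist(); im=c["color"].copy(); pickle.dump({k:c[k] for k in("color","T","mtx")},open("w7.pkl","wb"))
t=np.radians(-11.8); X=np.array([np.cos(t),np.sin(t)]); Y=np.array([-X[1],X[0]])
P=[[*(np.array([.484,.380])+a*X+b*Y),z] for a,b,z in((-.045,.033,.064),(-.045,-.033,.064),(.110,.033,.051),(.110,-.033,.051))]
print(np.round(P,3).tolist())
for u in wproj(c,P): cv2.circle(im,tuple(int(round(a)) for a in u),3,(0,0,255),1)
cv2.imwrite("pics/w7.png",im)
E
```

```text
t 15.70 q [-55.   2. -16. 119.  46.  63. -16.] pos [0.401 0.371 0.174] rot [-179.8   39.7  168.2] w 0.087 F [ 1.1 -0.8 -0.1]
[0.025 0.026 0.015] [-0.002 -0.005  0.001] rows 0.6 0.0
[-0.   -0.    0.15] [0. 0. 0.] rows 2.4 0.0
[[0.447, 0.422, 0.064], [0.433, 0.357, 0.064], [0.598, 0.39, 0.051], [0.585, 0.325, 0.051]]
```

View pics/w7.png

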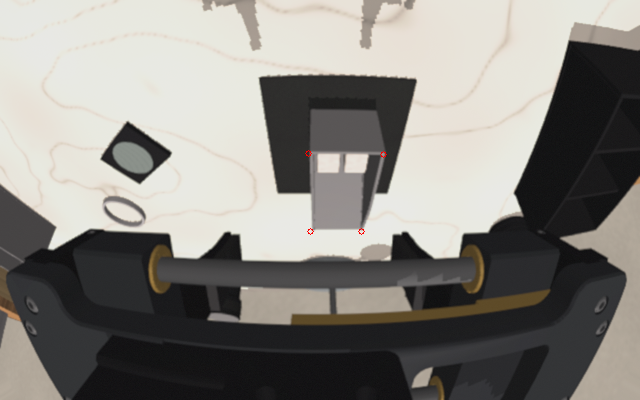

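The marks lie on the tub's rim corners to within about 3 px, so the tub pose is confirmed. I'll approach and grasp.

Request:
step_arm --steps '[0.025,0.026,0.02,0,-0.005,0,-1,0.025,0.026,0.07,0,-0.005,0,-1,0.025,0.026,0.12,0,-0.005,0,-1,0.025,0.026,0.165,0,-0.005,0,-1,0.025,0.026,0.165,0,-0.005,0,-1]'

```text
time_s: 16.38
tool_pos: [0.492, 0.3733, 0.0279]
tool_rot: [-179.3, 39.7, 168.3]
force: [0.2, -0.3, 0.7]
grip_width: 0.0868
```

Request:
step_arm --steps '[0,0,0,0,0,0,1,0,0,0,0,0,0,1,0,0,0,0,0,0,1,0,0,0,0,0,0,1,0,0,0,0,0,0,1]' --newtons 25

```text
time_s: 17.0
tool_pos: [0.4898, 0.3806, 0.0328]
tool_rot: [180.0, 39.8, 168.3]
force: [-4.1, -1.0, 6.6]
grip_width: 0.0658
```

```bash
python3 - <<'E'
from wr import *
from plan import plan
r=tool(-11.8,40); o=env.get_obs(); p=o["tool_pos"]
plan([(p[0],p[1],.24,r),(.48,.1,.26,tool(-15,40)),(.48,-.18,.26,tool(-20,40)),(.46,-.30,.26,tool(-20,40))])
E
```

```text
t 17.00 q [-52.  19. -11. 118.  61.  49. -28.] pos [0.49  0.381 0.033] rot [180.   39.8 168.3] w 0.066 F [-4.1 -1.   6.6]
[-0.133  0.    -0.159] [ 0.001 -0.003  0.001] rows 3.3 0.0
[-0.049 -0.277  0.015] [ 0.036 -0.     0.043] rows 4.5 0.3
[-0.056 -0.27   0.047] [ 0.056 -0.     0.067] rows 4.5 0.5
[-0.017 -0.12   0.014] [0. 0. 0.] rows 1.9 0.0
```

Request:
step_arm --steps '[-0.03,0,-0.036,0,0,0,1,-0.06,0,-0.072,0,0,0,1,-0.1,0,-0.12,0,0,0,1,-0.133,0,-0.159,0,0,0,1,-0.133,0,-0.159,0,0,0,1]'

```text
time_s: 17.62
tool_pos: [0.4915, 0.3816, 0.2442]
tool_rot: [179.5, 40.0, 167.9]
force: [0.5, 0.3, -3.2]
grip_width: 0.0662
```

Request:
step_arm --steps '[-0.01,-0.055,0.003,0.01,0,0.01,1,-0.02,-0.11,0.006,0.02,0,0.02,1,-0.03,-0.166,0.009,0.03,0,0.03,1,-0.04,-0.222,0.012,0.036,0,0.043,1,-0.049,-0.277,0.015,0.036,0,0.043,1]'

```text
time_s: 18.25
tool_pos: [0.4903, 0.1383, 0.2319]
tool_rot: [-176.8, 38.7, 166.6]
force: [-0.1, 1.5, -1.5]
grip_width: 0.0654
```

Request:
step_arm --steps '[-0.011,-0.054,0.01,0.01,0,0.013,1,-0.022,-0.108,0.02,0.02,0,0.026,1,-0.034,-0.162,0.03,0.03,0,0.04,1,-0.045,-0.216,0.04,0.045,0,0.053,1,-0.056,-0.27,0.047,0.056,0,0.067,1]'

```text
time_s: 18.88
tool_pos: [0.5247, -0.0799, 0.1699]
tool_rot: [-175.0, 37.0, 162.4]
force: [1.0, -0.2, -2.4]
grip_width: 0.0658
```

```bash
python3 - <<'E'
from wr import *
from plan import plan
# bin centre (.462,-.370); lip dir -20; want lip at bin centre, grasp point at z 0.22 when tilted 85
def tcp_for(lip,dir_,theta):   # theta: pour tilt; tool tilt = 40-theta
    t=np.radians(dir_); X=np.array([np.cos(t),np.sin(t),0]); Z=np.array([0,0,1.]); th=np.radians(theta)
    tx=np.cos(th)*X-np.sin(th)*Z; tz=np.sin(th)*X+np.cos(th)*Z
    org=np.array(lip)-.110*tx-.045*tz; g=org-.005*tx+.042*tz
    r=tool(dir_,40-theta); return (*(g+.019*r.as_matrix()[:,2]),r)
ps=[tcp_for((.475,-.37,z),-20,th) for z,th in((.20,0),(.17,30),(.15,60),(.14,90),(.14,105))]
for p in ps: print(np.round(p[:3],3))
plan(ps)
E
```

```text
[ 0.378 -0.335  0.182]
[ 0.383 -0.337  0.206]
[ 0.412 -0.347  0.23 ]
[ 0.459 -0.364  0.243]
[ 0.484 -0.373  0.244]
t 18.88 q [ 23. -17. -27. 133.  20.  31.  51.] pos [ 0.525 -0.08   0.17 ] rot [-175.    37.   162.4] w 0.066 F [ 1.  -0.2 -2.4]
[ 0.042 -0.29  -0.022] [-0.061 -0.05   0.035] rows 4.7 0.5
[-0.019 -0.    -0.015] [-0.     0.524 -0.   ] rows 0.4 2.8
[-0.035  0.    -0.018] [0.    0.524 0.   ] rows 0.6 2.8
[-0.042 -0.    -0.029] [ 0.     0.524 -0.   ] rows 0.8 2.8
[-0.017  0.    -0.022] [-0.     0.262 -0.   ] rows 0.4 1.4
```

Joint 2 hit its limit because the wrist was too close in. I'll tip the tub by 25° first, which the front slope still holds, and that brings the wrist outward.

```bash
cat >> wr.py <<'E'
def tcp_for(lip,dir_,theta):   # TCP pose that puts the tub lip there, tub tipped by theta
    t=np.radians(dir_); X=np.array([np.cos(t),np.sin(t),0]); Z=np.array([0,0,1.]); th=np.radians(theta)
    tx=np.cos(th)*X-np.sin(th)*Z; tz=np.sin(th)*X+np.cos(th)*Z
    g=np.array(lip)-.115*tx-.003*tz; r=tool(dir_,40-theta); return (*(g+.019*r.as_matrix()[:,2]),r)
E
python3 - <<'E'
from wr import *
from plan import plan
plan([(.53,-.1,.25,tool(-20,15)),(.47,-.22,.25,tool(-20,15)),tcp_for((.49,-.37,.19),-20,25)])
E
```

```text
t 18.88 q [ 23. -17. -27. 133.  20.  31.  51.] pos [ 0.525 -0.08   0.17 ] rot [-175.    37.   162.4] w 0.066 F [ 1.  -0.2 -2.4]
[-0.057 -0.022 -0.055] [-0.068  0.386  0.021] rows 1.3 2.1
[ 0.015 -0.133 -0.004] [0. 0. 0.] rows 2.1 0.0
[ 0.038 -0.134  0.023] [0. 0. 0.] rows 2.3 0.0
```

Request:
step_arm --steps '[-0.03,-0.01,-0.028,-0.03,0.18,0.01,1,-0.057,-0.022,-0.055,-0.068,0.386,0.02,1,-0.057,-0.022,-0.055,-0.068,0.386,0.02,1,-0.057,-0.022,-0.055,-0.068,0.386,0.02,1]'

```text
time_s: 19.38
tool_pos: [0.5311, -0.0974, 0.2503]
tool_rot: [180.0, 15.1, 160.1]
force: [-0.5, 0.9, -2.5]
grip_width: 0.0657
```

```bash
python3 - <<'E'
from wr import *
from plan import plan
plan([(.47,-.22,.25,tool(-20,15)),tcp_for((.49,-.37,.19),-20,25)])
E
```

```text
t 19.38 q [ 16.  -7. -10. 109.   3.  63.  75.] pos [ 0.531 -0.097  0.25 ] rot [180.   15.1 160.1] w 0.066 F [-0.5  0.9 -2.5]
[ 0.015 -0.136 -0.004] [0.001 0.001 0.002] rows 2.2 0.0
[ 0.038 -0.134  0.023] [0. 0. 0.] rows 2.3 0.0
```

Request:
step_arm --steps '[0.005,-0.046,-0.001,0,0,0,1,0.01,-0.092,-0.002,0,0,0,1,0.015,-0.136,-0.004,0,0,0,1,0.034,-0.2,0.005,0,0,0,1,0.053,-0.27,0.019,0,0,0,1]'

```text
time_s: 20.0
tool_pos: [0.4032, -0.3214, 0.2216]
tool_rot: [179.9, 15.1, 160.3]
force: [1.0, -0.8, -2.1]
grip_width: 0.0661
```

Request:
step_arm --steps '[0,0,0,0,0,0,1,0,0,0,0,0,0,1]'

```text
time_s: 20.25
tool_pos: [0.4046, -0.3203, 0.2222]
tool_rot: [179.9, 15.1, 160.2]
force: [0.5, 0.7, -2.2]
grip_width: 0.0659
```

```bash
python3 - <<'E'
from wr import *
from plan import plan
plan([tcp_for((.49,-.37,z),-20,th) for z,th in((.16,55),(.15,80),(.15,105))])
E
```

```text
t 20.25 q [ 28.  -9.  10. 114.  -4.  61. 110.] pos [ 0.405 -0.32   0.222] rot [179.9  15.1 160.2] w 0.066 F [ 0.5  0.7 -2.2]
[-0.026 -0.018 -0.005] [0.003 0.526 0.004] rows 0.5 2.8
[-0.033  0.    -0.023] [-0.     0.436  0.   ] rows 0.7 2.3
[-0.031  0.    -0.033] [ 0.     0.436 -0.   ] rows 0.7 2.3
```

Request:
step_arm --steps '[-0.009,-0.006,-0.002,0,0.175,0,1,-0.018,-0.012,-0.004,0,0.35,0,1,-0.026,-0.018,-0.005,0,0.526,0,1,-0.026,-0.018,-0.005,0,0.526,0,1]'

```text
time_s: 20.75
tool_pos: [0.4254, -0.3449, 0.2299]
tool_rot: [179.8, -15.4, 160.6]
force: [-1.4, 0.6, -2.4]
grip_width: 0.0659
```

Request:
step_arm --steps '[-0.011,0,-0.008,0,0.145,0,1,-0.022,0,-0.016,0,0.29,0,1,-0.033,0,-0.023,0,0.436,0,1,-0.033,0,-0.023,0,0.436,0,1]'

```text
time_s: 21.25
tool_pos: [0.4521, -0.3567, 0.2374]
tool_rot: [-179.7, -39.4, 160.3]
force: [0.2, 0.2, -2.3]
grip_width: 0.0656
```

Request:
step_arm --steps '[-0.01,0,-0.011,0,0.145,0,1,-0.02,0,-0.022,0,0.29,0,1,-0.031,0,-0.033,0,0.436,0,1,-0.031,0,-0.033,0,0.436,0,1,-0.031,0,-0.033,0,0.436,0,1]'

```text
time_s: 21.88
tool_pos: [0.4952, -0.3669, 0.261]
tool_rot: [-167.1, -37.6, 157.7]
force: [0.7, -0.6, -3.0]
grip_width: 0.0656
```

```bash
python3 - <<'E'
from wr import *
from plan import plan
plan([])
a=wrist()["color"]; t=read_camera("top")["color"]; s=read_camera("side")["color"]
t=cv2.resize(t[160:330,400:600],(400,340),interpolation=cv2.INTER_CUBIC); s=cv2.resize(s[60:230,270:470],(400,340),interpolation=cv2.INTER_CUBIC)
out=np.zeros((590,800,3),np.uint8); out[:340,:400]=t; out[:340,400:]=s; out[340:]=cv2.resize(a,(400,250)).repeat(1,0) if 0 else np.hstack([cv2.resize(a,(400,250)),np.zeros((250,400,3),np.uint8)])
cv2.imwrite("pics/p8.png",np.clip((out/255.)**.7*255,0,255).astype(np.uint8))
E
```

```text
t 21.88 q [  1.  50.  52.  56.  -9. 118. 121.] pos [ 0.495 -0.367  0.261] rot [-167.1  -37.6  157.7] w 0.066 F [ 0.7 -0.6 -3. ]
```

View pics/p8.png

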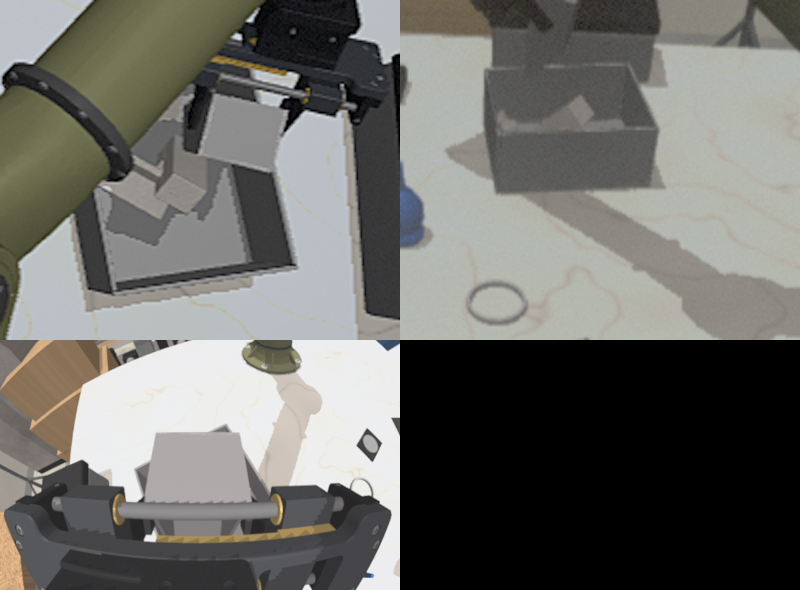

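The joint 6 limit stopped the tip at about 78°, with the lip over the bin. I'll level the tub partway, move off the bin, and check both the tub and the bin.

```bash
python3 - <<'E'
from wr import *
from plan import plan
plan([tcp_for((.49,-.37,.17),-20,60),tcp_for((.49,-.37,.21),-20,25),(.47,-.22,.25,tool(-20,15)),(.53,-.1,.25,tool(-20,15)),(.53,.0,.25,tool(-20,15))])
E
```

```text
t 22.02 q [  2.  50.  52.  57.  -9. 118. 121.] pos [ 0.491 -0.367  0.252] rot [-167.9  -38.5  157.7] w 0.066 F [ 0.3 -0.3 -0.9]
[0.051 0.003 0.043] [-0.19  -0.325 -0.001] rows 1.1 2.0
[ 0.028 -0.     0.024] [-0.    -0.611 -0.   ] rows 0.6 3.3
[-0.033  0.134 -0.004] [0. 0. 0.] rows 2.2 0.0
[-0.015  0.133  0.004] [0. 0. 0.] rows 2.1 0.0
[ 0.033  0.094 -0.009] [0. 0. 0.] rows 1.6 0.0
```

Request:
step_arm --steps '[0.025,0,0.02,-0.1,-0.16,0,1,0.051,0.003,0.043,-0.19,-0.325,0,1,0.051,0.003,0.043,-0.19,-0.325,0,1,0.051,0.003,0.043,-0.19,-0.325,0,1]'

```text
time_s: 22.52
tool_pos: [0.4279, -0.3483, 0.2562]
tool_rot: [-179.8, -19.5, 159.9]
force: [0.3, -0.2, -1.1]
grip_width: 0.066
```

Request:
step_arm --steps '[0.009,0,0.008,0,-0.18,0,1,0.018,0,0.016,0,-0.36,0,1,0.028,0,0.024,0,-0.54,0,1,0.028,0,0.024,0,-0.611,0,1,0.028,0,0.024,0,-0.611,0,1]'

```text
time_s: 23.15
tool_pos: [0.394, -0.3358, 0.2388]
tool_rot: [-179.5, 14.9, 160.1]
force: [0.2, -0.0, -0.6]
grip_width: 0.0658
```

```bash
python3 - <<'E'
from wr import *
from plan import plan
plan([(.47,-.22,.25,tool(-20,15)),(.53,-.1,.25,tool(-20,15)),(.53,.0,.25,tool(-20,15))])
E
```

```text
t 23.15 q [-14. -17.  47. 113.  11.  64.  99.] pos [ 0.394 -0.336  0.239] rot [-179.5   14.9  160.1] w 0.066 F [ 0.2 -0.  -0.6]
[-0.034  0.135 -0.004] [-0.008 -0.001  0.002] rows 2.2 0.0
[-0.015  0.133  0.004] [0. 0. 0.] rows 2.1 0.0
[ 0.033  0.094 -0.009] [0. 0. 0.] rows 1.6 0.0
```

Request:
step_arm --steps '[-0.02,0.045,-0.004,0,0,0,1,-0.034,0.09,-0.004,0,0,0,1,-0.034,0.135,-0.004,0,0,0,1,-0.045,0.2,0,0,0,0,1,-0.05,0.268,0,0,0,0,1]'

```text
time_s: 23.78
tool_pos: [0.5317, -0.108, 0.2544]
tool_rot: [-179.7, 15.4, 160.0]
force: [1.3, 0.0, -1.8]
grip_width: 0.0657
```

Request:
step_arm --steps '[0.016,0.05,-0.005,0,0,0,1,0.033,0.1,-0.009,0,0,0,1,0.033,0.1,-0.009,0,0,0,1]'

```text
time_s: 24.15
tool_pos: [0.5327, 0.0025, 0.2529]
tool_rot: [-179.7, 15.3, 160.6]
force: [-0.2, -0.6, -2.4]
grip_width: 0.0659
```

```bash
python3 - <<'E'
from wr import *
from plan import plan
plan([(.50,.2,.25,tool(-14,40)),(.50,.374,.2,tool(-11.8,40)),(.494,.374,.034,tool(-11.8,40))])
t=read_camera("top")["color"]; cv2.imwrite("pics/t9.png",np.clip((cv2.resize(t[80:310,230:560],(792,552),interpolation=cv2.INTER_CUBIC)/255.)**.7*255,0,255).astype(np.uint8))
E
```

```text
t 24.15 q [-28.  -8.  18. 110.  11.  66.  57.] pos [0.533 0.002 0.253] rot [-179.7   15.3  160.6] w 0.066 F [-0.2 -0.6 -2.4]
[ 0.094  0.175 -0.023] [-0.049 -0.432 -0.083] rows 3.2 2.4
[0.064 0.169 0.011] [-0.025  0.    -0.029] rows 2.9 0.2
[ 0.111 -0.001  0.123] [0. 0. 0.] rows 2.7 0.0
```

View pics/t9.png

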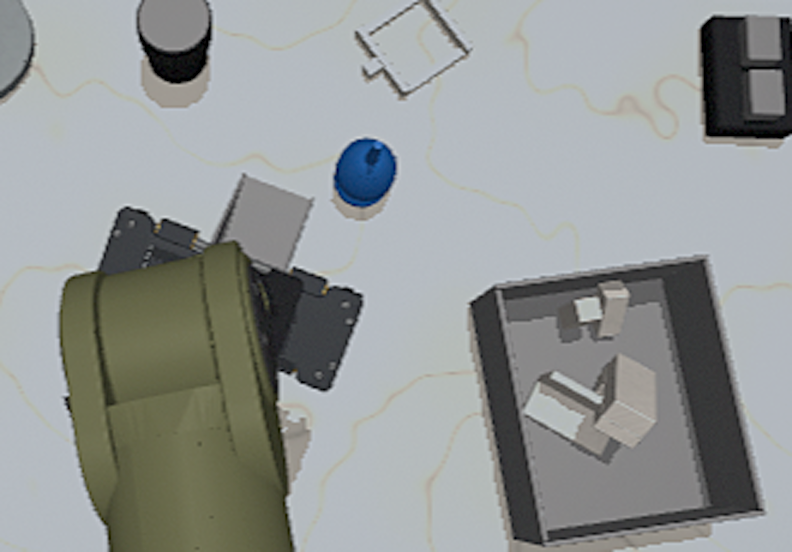

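The bin holds the angle (560,415), the bridge (625,400) and both sticks (587,312) and (612,310). Next the tub goes back to the mat.

Request:
step_arm --steps '[0.024,0.044,-0.006,-0.012,-0.11,-0.02,1,0.047,0.088,-0.012,-0.025,-0.216,-0.04,1,0.07,0.13,-0.018,-0.037,-0.32,-0.06,1,0.094,0.175,-0.023,-0.049,-0.432,-0.083,1,0.094,0.175,-0.023,-0.049,-0.432,-0.083,1]'

```text
time_s: 24.82
tool_pos: [0.4987, 0.1985, 0.2477]
tool_rot: [-179.9, 40.0, 166.0]
force: [1.0, -1.0, -1.7]
grip_width: 0.0657
```

Request:
step_arm --steps '[0.016,0.042,0.003,-0.006,0,-0.007,1,0.032,0.085,0.006,-0.012,0,-0.014,1,0.048,0.127,0.009,-0.018,0,-0.021,1,0.064,0.169,0.011,-0.025,0,-0.029,1,0.064,0.169,0.011,-0.025,0,-0.029,1]'

```text
time_s: 25.45
tool_pos: [0.5025, 0.3698, 0.1967]
tool_rot: [-179.9, 39.8, 167.7]
force: [-0.1, -0.4, -2.2]
grip_width: 0.0656
```

Request:
step_arm --steps '[0,0,0,0,0,0,1,0,0,0,0,0,0,1]'

```text
time_s: 25.7
tool_pos: [0.5032, 0.3654, 0.1985]
tool_rot: [-179.9, 40.0, 167.4]
force: [-0.3, 0.7, -1.8]
grip_width: 0.0656
```

```bash
python3 - <<'E'
from wr import *
from plan import plan
r=tool(-11.8,40)
plan([(.494,.374,.08,r),(.494,.374,.036,r)])
E
```

```text
t 25.70 q [-40.   6. -21. 111.  48.  60.  -7.] pos [0.503 0.365 0.199] rot [-179.9   40.   167.4] w 0.066 F [-0.3  0.7 -1.8]
[0.085 0.007 0.084] [-0.01 -0.   -0.01] rows 1.9 0.1
[0.028 0.    0.034] [0. 0. 0.] rows 0.7 0.0
```

Request:
step_arm --steps '[0.03,0.003,0.03,-0.005,0,-0.005,1,0.06,0.007,0.06,-0.01,0,-0.01,1,0.085,0.007,0.084,-0.01,0,-0.01,1,0.1,0.007,0.102,-0.01,0,-0.01,1,0.113,0.007,0.117,-0.01,0,-0.01,1]'

```text
time_s: 26.32
tool_pos: [0.4931, 0.3751, 0.0353]
tool_rot: [180.0, 40.0, 168.3]
force: [0.6, 0.6, -1.8]
grip_width: 0.0658
```

Request:
step_arm --steps '[0,0,0,0,0,0,1,0,0,0,0,0,0,1]'

```text
time_s: 26.58
tool_pos: [0.493, 0.3762, 0.0366]
tool_rot: [179.9, 40.0, 168.3]
force: [-0.7, 0.7, -1.2]
grip_width: 0.066
```

```bash
python3 - <<'E'
from wr import *
from plan import plan
plan([(.494,.374,.033,tool(-11.8,40))])
E
```

```text
t 26.57 q [-44.  20. -20. 118.  64.  51. -29.] pos [0.493 0.376 0.037] rot [179.9  40.  168.3] w 0.066 F [-0.7  0.7 -1.2]
[ 0.001 -0.002  0.004] [0.003 0.    0.001] rows 0.1 0.0
```

Request:
step_arm --steps '[0.001,0,0.001,0,0,0,1,0.002,0,0.003,0,0,0,1,0.002,0,0.003,0,0,0,1]'

```text
time_s: 26.95
tool_pos: [0.4931, 0.3767, 0.0328]
tool_rot: [179.9, 40.0, 168.4]
force: [-2.7, -0.0, 4.4]
grip_width: 0.066
```

Request:
step_arm --steps '[0,0,0,0,0,0,-1,0,0,0,0,0,0,-1,0,0,0,0,0,0,-1,0,0,0,0,0,0,-1]'

```text
time_s: 27.45
tool_pos: [0.4925, 0.3761, 0.0315]
tool_rot: [-180.0, 39.9, 168.4]
force: [-0.3, -0.1, 0.1]
grip_width: 0.0861
```

Request:
step_arm --steps '[0,0,-0.04,0,0,0,-1,0,0,-0.08,0,0,0,-1,0,0,-0.13,0,0,0,-1,0,0,-0.17,0,0,0,-1,0,0,-0.17,0,0,0,-1]'

```text
time_s: 28.08
tool_pos: [0.3845, 0.4012, 0.165]
tool_rot: [179.6, 40.0, 168.4]
force: [-0.6, -0.1, 0.4]
grip_width: 0.0874
```

Request:
step_arm --steps '[-0.08,0,-0.08,0,0,0,-1,-0.08,0,-0.08,0,0,0,-1,-0.08,0,-0.08,0,0,0,-1,-0.08,0,-0.08,0,0,0,-1]'

```text
time_s: 28.58
tool_pos: [0.3958, 0.3949, 0.273]
tool_rot: [-179.8, 39.9, 168.4]
force: [-0.2, 0.9, -0.9]
grip_width: 0.087
```

```bash
python3 - <<'E'
from wr import *
from plan import plan
plan([])
c0=load("top0"); c=read_camera("top"); s=read_camera("side")["color"]; t=c["color"]
out=np.vstack([cv2.resize(t[130:310,130:560],(800,335)),np.hstack([cv2.resize(s[60:400,130:530],(312,265)),cv2.resize(wrist()["color"],(488,265))])])
cv2.imwrite("pics/f.png",np.clip((out/255.)**.7*255,0,255).astype(np.uint8))
pickle.dump(c,open("tf.pkl","wb"))
d=cv2.absdiff(c0["color"],t).max(2)
for n,(x0,y0,x1,y1) in dict(ring=(305,190,345,232),nd=(250,228,305,275),blower=(362,130,402,175)).items(): print(n,"changed px",int((d[y0:y1,x0:x1]>40).sum()))
E
```

```text
t 28.57 q [-46.  -1. -26. 109.  42.  72.  -7.] pos [0.396 0.395 0.273] rot [-179.8   39.9  168.4] w 0.087 F [-0.2  0.9 -0.9]
ring changed px 0
nd changed px 0
blower changed px 0
```

View pics/f.png

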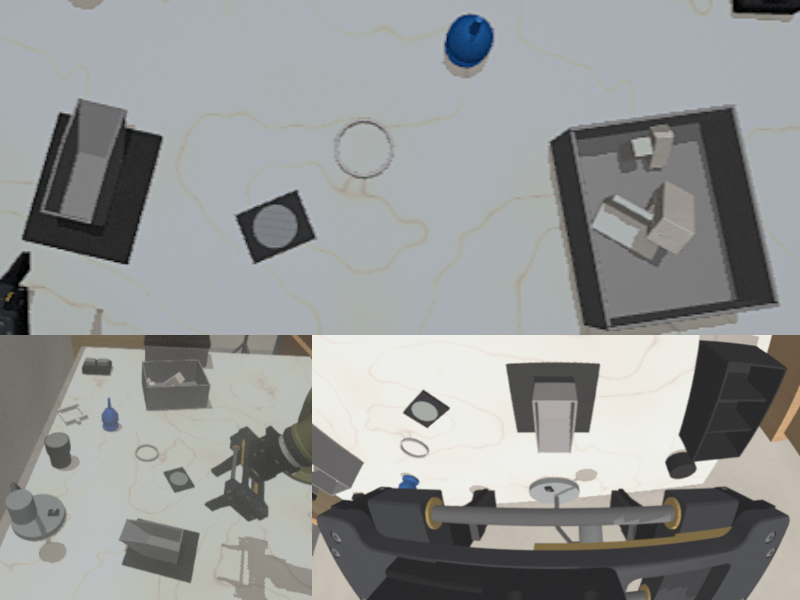

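The tub is empty and upright on the mat, all four pieces are in the bin, and the camera gear shows no changed pixels. I'll check the tub's placing with numbers, then hand in.

```bash
python3 - <<'E'
from wr import *
c=load("tf"); f=lambda p,z:onz(c,np.array(p)*430/800+[130,130],z)[:,:2]
b=f([(42,213),(97,226)],.064).mean(0); l=f([(80,99),(127,108)],.051).mean(0); X=(l-b)/np.linalg.norm(l-b)
print("len",np.linalg.norm(l-b),"origin",b+.045*X,"to mat centre",np.linalg.norm(b+.045*X-[.488,.373]))
if np.linalg.norm(b+.045*X-[.488,.373])<.03 and abs(np.linalg.norm(l-b)-.155)<.012: print(env.sign_off())
E
```

```text
len 0.1568542152778502 origin [0.48304006 0.37176748] to mat centre 0.005110785575531267
the job is handed in; nothing more can be done
None
```

I put the angle piece and the bridge block in the bin, tipped the tub's two sticks in after them, and set the empty tub back on its mat. The job was handed in at about 28.6 s of the 72 s; the sign-off gives no verdict.

**Last checks**
- **Bin:** the final pictures show the angle, the bridge and both sticks inside the bin. One stick appears to be standing on end or leaning.
- **Tub:** it is empty and upright on the mat. Its centre measures about 5 mm from the mat's centre, against 40 mm allowed. The back-to-lip length measured 157 mm against the true 155 mm, so that reading is sound.
- **Camera gear:** the ring, filter and blower show no changed pixels between the first and last top views.
- **Gripper:** open and clear of everything.

**What went wrong on the way**
- **First grasp:** I lifted before the fingers had closed on the angle. A check showed it hadn't moved, and the second try held.
- **Joint limits:** joint 2 hit its limit while I was carrying the tub, so I changed the route. Joint 6 stopped the tip at about 78° instead of the planned 105°, still above the 57° needed.
- **Not checked:** the lip's position over the bin was worked out from the grasp, not measured.

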